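# Set the saucepan's hotplate to three

### The job

Turn the hotplate under the long-handled steel saucepan to setting 3: turn the dial straight in front of that plate until its red pointer clicks in at the third white dot, counting clockwise from the red off bar, and let go. Leave the other dial as it is set and do not shift the saucepan or the blue casserole.

Things in the scene. Friction and masses are not known exactly. Their poses are not given: they have to be found in the camera images.
- dial_left (a joint): value of the left dial: 0 at off (red bar), 0.45 rad more per click, so the dots 1 to 5 read 0.45, 0.90, 1.35, 1.80, 2.25; grows clockwise seen from above, end stops at -0.06 and 2.31. A sprung detent (less than 0.1 N m to overcome) draws the dial to the nearest position once it is let go.
- dial_right (a joint): value of the right dial: 0 at off (red bar), 0.45 rad more per click, so the dots 1 to 5 read 0.45, 0.90, 1.35, 1.80, 2.25; grows clockwise seen from above, end stops at -0.06 and 2.31. A sprung detent (less than 0.1 N m to overcome) draws the dial to the nearest position once it is let go.
- dial_left_grip (a point): on the axis of the left dial (the one on the +y side is left, on the -y side right; its plate is the one straight behind it, farther from the robot), at the height to grip. The dial is a black disc 52 mm across with a silver bar grip 48 mm long, 13 mm thick; this point lies 22 mm above the disc and 8 mm below the bar's top, 86 mm above the worktop. x runs along the bar to the end with the red pointer line, z up; it turns with the dial.
- dial_right_grip (a point): on the axis of the right dial (the one on the +y side is left, on the -y side right; its plate is the one straight behind it, farther from the robot), at the height to grip. The dial is a black disc 52 mm across with a silver bar grip 48 mm long, 13 mm thick; this point lies 22 mm above the disc and 8 mm below the bar's top, 86 mm above the worktop. x runs along the bar to the end with the red pointer line, z up; it turns with the dial.
- dial_left_tip (a point): on the left dial's pointer end: the end face of the bar that bears the red line, 24 mm from the axis, at the same height as the grip point
- dial_right_tip (a point): on the right dial's pointer end: the end face of the bar that bears the red line, 24 mm from the axis, at the same height as the grip point
- saucepan_center (a point): centre, 35 mm above its underside, of a lidded steel saucepan, 164 mm across, 100 mm high with its lid knob, with one straight black handle along its x axis that ends 230 mm from the centre. It stands on one of the hob's two round plates, 190 mm behind the dial of that plate; the plates and the dials are each 260 mm apart. The hob (steel, 340 by 540 mm, top 56 mm above the worktop, a black strip with the two dials along the side nearest the robot) stands a little turned.
- casserole_center (a point): centre, 34 mm above its underside, of a blue lidded casserole with two ears, 172 mm across, 102 mm high with its lid knob; it stands on the other plate

How it is judged:
By the outcome, as a careful person would: the job done as asked, in the order asked, and still so for the second after the job is handed in, with the robot touching nothing.
It also fails if it takes over 32 s, if anything falls off the work surface, if the arm or the gripper's body presses on something with over 40 N, if the wrist force passes 120 N, or if a joint passes its speed limit or range.

### The arm

A 6-joint arm with a two-finger parallel gripper is mounted at the origin on the work surface. World frame = base frame: x ahead of the robot, y to its left, z up, the work surface at z = 0. Lengths are in mm, angles in degrees, forces in N, time in s.
With the tool pointing down it reaches from about 350 to 975 mm from the base axis. Payload 4.9 kg.
Tool frame: the origin (TCP) lies midway between the tips of the shut fingers; the grasp point (between the pads) lies 19 mm behind it (manip.pinch_z is the distance from the TCP to the grasp point, in mm); z points along the fingers, y is the line along which they close (so a half turn about z gives the same grasp; the last joint's range is limited). The gripper opens to 85 mm and grips with 20 to 120 N. Pads are 22 mm wide; open, the fingers measure 114 mm over their backs; the gripper's body (76 mm by 85 mm) begins 54 mm behind the grasp point. The pads swing forward as they close: fully open they stand 13 mm farther back than shut.
Start: joints at [67.036, 3.019, 92.412, -0, 84.569, -6.818], TCP at [173.793, 600.331, 231.304] pointing down, gripper open.
Joint ranges: [-172.51, 172.51], [-57.92, 126.97], [3.15, 148.05], [-58.71, 238.71], [5.1, 150.11], [-179.66, 179.66]. Speed limits (degrees/s): [147.25, 147.25, 180, 180, 180, 180].

### API

Orientations are given as a 3x3 rotation matrix whose columns are the frame's x, y, z axes.
In Python, from workcell import manip, inverse_kinematics, readout, cams gives the robot as it stands. Calls block until the motion is done:
- manip.goto(position, orientation): joint-space move of the TCP to a pose.
- manip.move_straight(position, ori=None, max_speed=150): straight line of the TCP; ori=None keeps the orientation; max_speed is the mean speed in mm/s.
- manip.move_j(angles): joint-space move.
- manip.command_gripper(opening, f_grip=None): finger opening in mm; f_grip is the grip in N (None keeps the last); returns when the fingers have stopped.
- manip.sleep(seconds).
- inverse_kinematics(position, orientation): joint angles nearest the present ones, or None.
- readout.state(): the state.
- cams.get_image(name): name is "scene" or "top" or "wrist"; returns a dict with "color" (384x512x3 uint8, red, green, blue), "depth" (384x512 float32, mm along the optical axis (not along the pixel's ray), 0 where there is no reading), "fx", "fy", "cx", "cy" (pixels), "R" (3x3) and "t" (3): a world point X has camera coordinates R X + t; the wrist camera has in their place "tool_from_camera" (4x4, takes a point from camera to tool coordinates, whose origin is the TCP and whose axes are the flange's). Camera axes: x right, y down, z forward; pixel columns grow to the right and rows downward; lengths in mm; the calibration is good to about 2 mm. A picture is of the moment at which its call begins: read the wrist's pose just before it.
A pose or a line that the arm cannot do raises manip.MotionError and nothing moves.
- manip.hand_in(): hands the job in; it is judged then, once.
The state is a dict: "t": time; "q": joint angles; "dq": joint speeds; "tau": joint torques, N m; "tcp_pos": TCP position; "tcp_rot": TCP orientation; "contact_force": force on the tool from outside, world axes, zero at the start; "torque": the same for the moment, N m; "opening": finger opening in mm; "grasp_force": force on a finger pad.
Only numpy, scipy, OpenCV 4.12 (cv2) and the standard library are available. Lean on these libraries where they do the work, as an engineer would, in place of code of your own. Each camera call takes 0.05 s, during which the arm holds its last target. There are 200 camera calls.

## Working session

There is one attempt and no reset: what is moved stays moved. The work goes in short steps, each a Python script; the robot and the scene stay as the last script left them, time stands still between calls to the robot, and variables do not carry over. Pictures are saved under pics/ and viewed, at most 10 in all, crops included, and the job is handed in when it is done.

```bash
mkdir -p pics; python3 - <<'E'
from workcell import cams
import cv2,numpy as np,pickle
for n in("top","scene"):
    d=cams.get_image(n);pickle.dump(d,open(f"pics/{n}.pkl","wb"))
    cv2.imwrite(f"pics/{n}.png",cv2.resize(d["color"][...,::-1],(800,600),interpolation=cv2.INTER_CUBIC))
E
```

```text
(no output)
```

View pics/top.png

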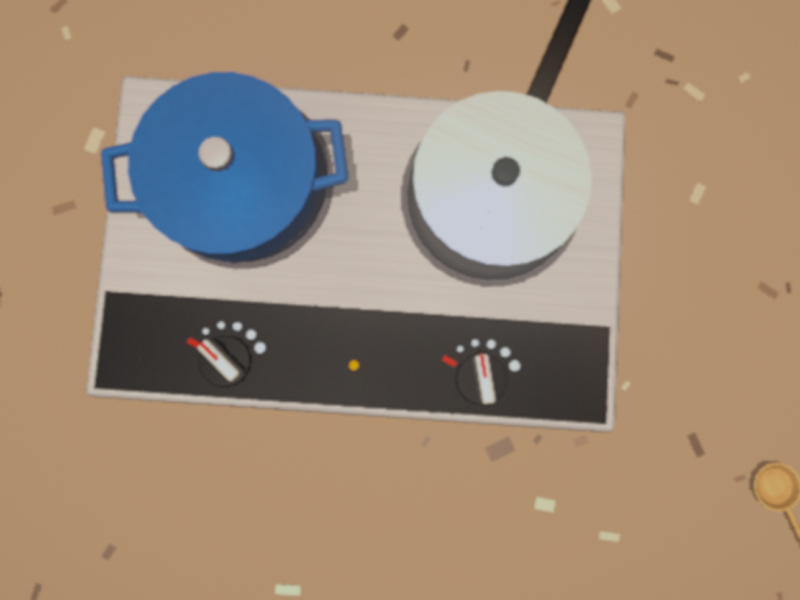

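View pics/scene.png

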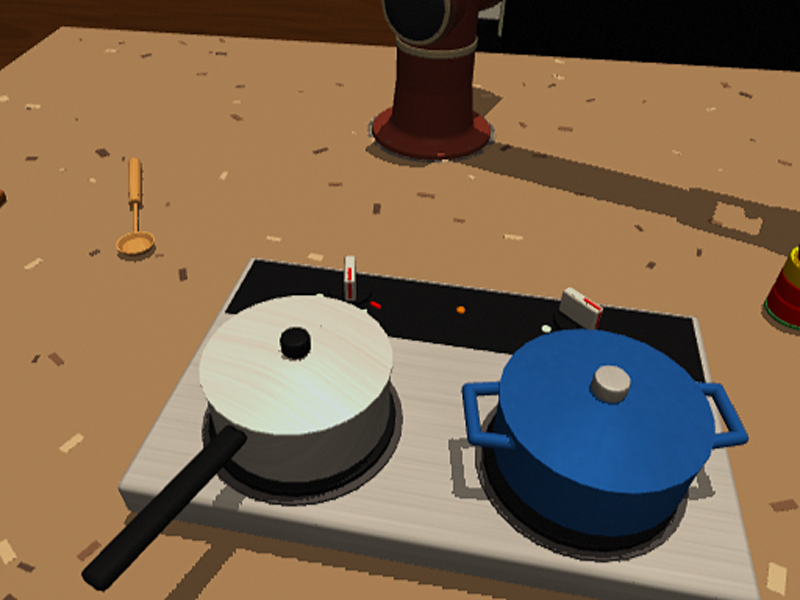

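The saucepan (top view about (500,180)) stands on the right plate, so its dial is the right one, at about (483,378). Its pointer looks to be near dot 2. I'll measure it enlarged.

```bash
cat > h.py <<'E'
import numpy as np,cv2,pickle
def hit(d,u,v,z,R=None,t=None):
    "pixel -> world point on plane z"
    R=d["R"] if R is None else R; t=d["t"] if t is None else t
    R=np.array(R);t=np.array(t)
    r=R.T@np.array([(u-d["cx"])/d["fx"],(v-d["cy"])/d["fy"],1]);c=-R.T@t
    return c+r*(z-c[2])/r[2]
E
python3 - <<'E'
from h import *
d=pickle.load(open("pics/top.pkl","rb"));k=.64
cam=-np.array(d["R"]).T@d["t"];print("cam",cam.round())
P=lambda u,v,z:hit(d,u*k,v*k,z).round(1)[:2]
for n,(u,v,z) in dict(off=(449,361,57),d1=(460,349,57),d2=(475,343,57),d3=(491,344,57),d4=(506,352,57),d5=(515,366,57),disc=(481,378,64),tip=(483,354,94),tail=(488,403,94),Ldisc=(224,362,64),Ltip=(203,343,94),Ltail=(235,380,94)).items(): print(n,P(u,v,z))
# bar by depth/height
v,u=np.mgrid[:384,:512];Z=d["depth"]
X=np.stack([(u-d["cx"])/d["fx"]*Z,(v-d["cy"])/d["fy"]*Z,Z],-1)-d["t"];W=X@np.array(d["R"])
for n,(a,b) in dict(L=(190,255),R=(450,520)).items():
    m=(W[...,2]>85)&(W[...,2]<105)&(u>a*k)&(u<b*k)&(v>330*k)&(v<415*k)
    p=W[m];c=p.mean(0);e,V=np.linalg.eigh(np.cov(p[:,:2].T));print(n,len(p),c.round(1),V[:,1],np.sqrt(e*12).round(1))
i=d["color"][205:265,270:345,::-1];cv2.imwrite("pics/crop.png",cv2.resize(i,(750,600),interpolation=cv2.INTER_CUBIC))
E
```

```text
cam [530.  33. 840.]
off [550.  -28.6]
d1 [562.1 -40. ]
d2 [568.1 -55.5]
d3 [567.  -71.9]
d4 [558.7 -87. ]
d5 [544.3 -95.9]
disc [532.5 -60. ]
tip [555.6 -58.9]
tail [508.3 -62.7]
Ldisc [550.9 198.6]
Ltip [568.7 212.8]
Ltail [532.8 181.3]
L 287 [552.3 198.6  93.1] [-0.70739814 -0.7068153 ] [13.1 48. ]
R 280 [532.  -59.   92.9] [-0.98800596 -0.15441575] [13.3 47.7]
```

View pics/crop.png

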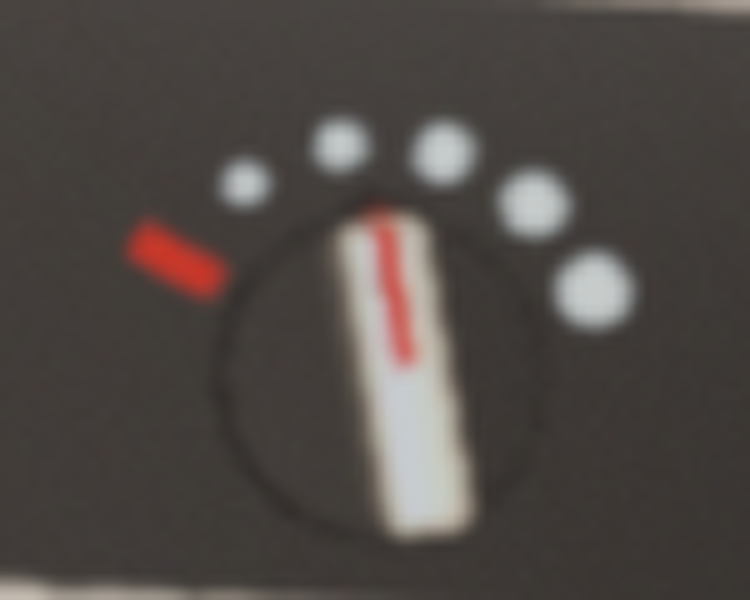

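The pointer is at dot 2 (about 6–9°, dot 2 at about 6°), and dot 3 is at about -20°. The measured bar size of 48×13 mm and height of 93 mm match the given values. Next I move above the dial and check it with the wrist camera.

```bash
cat >> h.py <<'E'
def ori(deg):
    c,s=np.cos(np.radians(deg)),np.sin(np.radians(deg))
    return np.array([[c,s,0],[s,-c,0],[0,0,-1.]])
def wrist(name=None):
    from workcell import readout,cams
    s=readout.state();d=cams.get_image("wrist")
    T=np.eye(4);T[:3,:3]=s["tcp_rot"];T[:3,3]=s["tcp_pos"]
    C=T@np.array(d["tool_from_camera"]);d["R"]=C[:3,:3].T;d["t"]=-C[:3,:3].T@C[:3,3]
    if name:
        pickle.dump(d,open(f"pics/{name}.pkl","wb"))
        cv2.imwrite(f"pics/{name}.png",cv2.resize(d["color"][...,::-1],(800,600),interpolation=cv2.INTER_CUBIC))
    return d
E
python3 - <<'E'
from h import *
from workcell import manip,inverse_kinematics as ik,readout
for a in (7,187):
    for b in (0,-26):
        q=ik([532,-59,220],ori(a+b));print(a,b,None if q is None else np.round(q,1))
a=min((7,187),key=lambda a:abs(ik([532,-59,220],ori(a))[5]))
print(a);manip.goto([532,-59,220],ori(a));manip.command_gripper(50)
wrist("w1");s=readout.state();print(s["t"],s["tcp_pos"],s["opening"],s["contact_force"])
E
```

```text
7 0 [-14.3  -8.9 105.   -0.   83.9  68.7]
7 -26 [-14.3  -8.9 105.   -0.   83.9  94.7]
187 0 [ -14.3   -8.9  105.    -0.    83.9 -111.3]
187 -26 [-14.3  -8.9 105.   -0.   83.9 -85.3]
7
3.2417 [532.00233679 -58.94886625 220.00003264] 50.12753009640892 [-0.02056763  0.22827944  0.07227123]
```

View pics/w1.png

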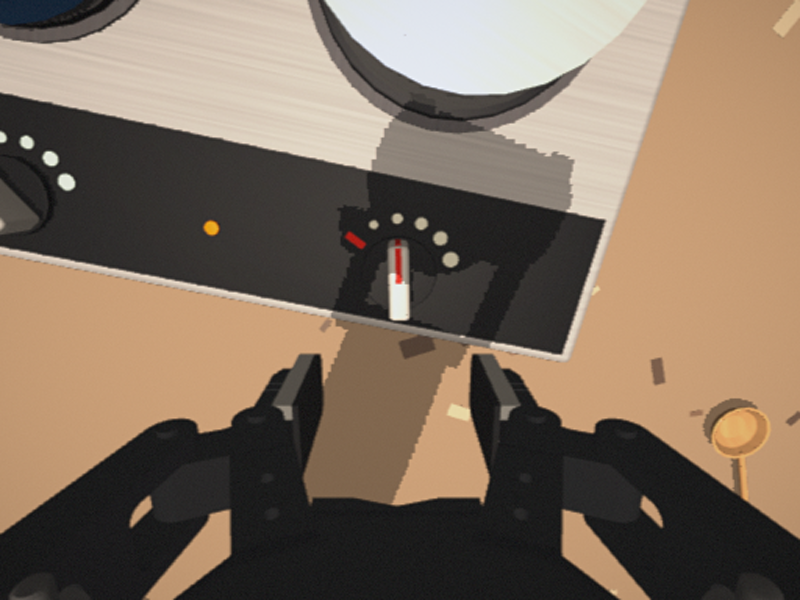

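The wrist view shows the bar in line with the tool, from the red tip at (398,240) to the tail at (399,320). It points at dot 2 at (397,218), and dot 3 is at (421,223). Next I grip it, turn it one click and let go.

```bash
python3 - <<'E'
from h import *
from workcell import manip,inverse_kinematics as ik,readout
d=pickle.load(open("pics/w1.pkl","rb"));P=lambda u,v,z:hit(d,u*.64,v*.64,z)
tip,tail=P(398,239,94),P(399,320,94);c=(tip+tail)/2;print(tip,tail,c)
e=tip-tail;ang=np.degrees(np.arctan2(e[1],e[0]));print("ang",ang,"len",np.linalg.norm(e))
for n,(u,v) in enumerate([(355,240),(374,225),(397,218),(421,223),(441,238),(451,260)]):
    x=P(u,v,57)-c;print(n,np.degrees(np.arctan2(x[1],x[0])).round(1))
assert np.hypot(*(c[:2]-[532,-59]))<5
xy=(c[:2]+[532,-59.3])/2
R=ori(7)
manip.move_straight([*xy,110],R);manip.move_straight([*xy,70],R,60)
s=readout.state();print("down",s["t"],s["contact_force"])
manip.command_gripper(5,25);s=readout.state();print("grip",s["opening"],s["grasp_force"],s["contact_force"],s["torque"])
q=np.array(s["q"],float)
for k in (13,26):
    p=q.copy();p[5]+=k;manip.move_j(p);s=readout.state();print(k,s["opening"],np.round(s["contact_force"],1),np.round(s["torque"],2))
manip.command_gripper(50)
x=s["tcp_pos"];manip.move_straight([x[0],x[1],120]);manip.move_straight([x[0],x[1],220],max_speed=200)
wrist("w2");s=readout.state();print(s["t"],s["contact_force"])
E
```

```text
[560.20484146 -55.85981233  94.        ] [509.19119334 -62.86591366  94.        ] [534.6980174  -59.36286299  94.        ]
ang 7.819954422717961 len 51.49250188087066
0 63.6
1 35.9
2 8.4
3 -19.4
4 -47.4
5 -74.3
down 4.9417 [-0.49326261 -0.42704263  0.98037093]
grip 12.704511174784411 28.87869894504547 [-0.74442385 -3.94055352  1.40464651] [-0.60038525  0.10415883  0.14263334]
13 12.145768040948358 [-0.4 -3.8 -0.1] [-0.45  0.03  0.01]
26 12.792992658043067 [-0.2 -4.4 -0.4] [-0.79  0.13  0.16]
7.65 [-0.07626076  0.34788997 -0.26295627]
```

View pics/w2.png

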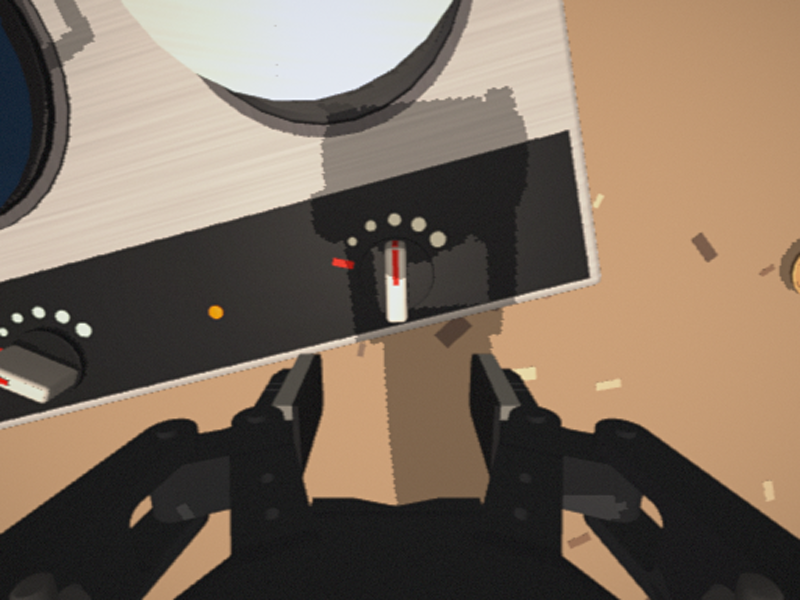

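The pointer at (396,243) now lines up with the third dot at (394,219); dots 1 and 2 are at (352,241) and (370,226). The fingers are clear of everything.

```bash
python3 -c "
from workcell import manip
print(manip.hand_in())"
```

```text
the job is handed in; nothing more can be done
None
```

The right dial, in front of the steel saucepan, went from dot 2 to dot 3 and was let go; the last wrist picture shows the pointer in line with the third dot. The arm touched nothing but that dial, and the job was handed in at about 7.7 s.

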